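Wind the reading dock and hold the flask down on its contact plate

TASK

Take a timed contact reading of the round flask: first wind the wing key of the reading dock's clockwork timer clockwise (seen from above), in as many partial turns as it takes, until it stops; only then take the flask out of its cork ring, set it upright in the dock's sprung ring and press it down until its bottom rests on the contact plate. The program finishes while the fingers still hold the flask pressed down there; leave the cup, the bottle and the marker alone.

Things in the scene. Friction and masses are not known exactly. Their poses are not given: they have to be found in the camera images.
- dock: reading dock, fixed: grey base plate 104 x 224 x 12 mm. Origin: centre of its underside; x across the plate, y along it, z up. At its +y end (60 mm from the origin) stands the sprung ring over the contact plate, at its -y end (60 mm) a round grey timer housing 72 mm across and 44 mm high with the wing key on top. It may stand left or right of the flask
- contact_plate (a point): centre of the top of the contact plate, a steel disc 29 mm across on a pedestal, 44 mm above the bench, under the middle of the sprung ring. Fixed to the dock
- ring_top (a point): centre of the upper rim of the sprung ring, which moves with it: aluminium ring, 68 mm outside, 48 mm inside, 12 mm high, upper rim 74 mm above the bench at rest; three small lugs reach out to 48 mm from its axis, over three sleeves that hide the springs. The flask's ball settles into it so that the flask's bottom is 11 mm below this rim
- sprung_ring (a joint): how far the ring is pushed down, m: 0 at rest. It slides straight down; the springs push back with 6.3 N at 0 and 13 N at 0.019, where the bottom of an upright flask in the ring meets the rigid contact plate (the ring's own stop is at 0.021). It rises again when let go; the flask's weight does not push it down
- key_grip (a point): point on the axis of the wing key at the height to grip it, 72 mm above the bench. The key is an upright flat steel blade 40 mm wide, 10 mm thick, 30 mm high (55 to 85 mm above the bench) on a short shaft. x runs along the 40 mm width, y through the 10 mm thickness, z up; turns with the key
- wind_key (a joint): turn of the wing key, rad, growing clockwise from above: 0 is fully run down (blade along the dock's x), 2.9 is the stop, fully wound. Starts between 0 and 0.4. Turning takes about 0.09 to 0.14 N m; it stays where it is left
- cork_ring: cork ring on which the flask stands, fixed: 84 mm outside, 48 mm inside, 30 mm high. Origin: centre of its underside
- flask: clear glass round-bottom flask, 118 mm high, 0.1 to 0.2 kg: ball 64 mm across, straight neck 24 mm across from 63 to 110 mm above its bottom, lip 31 mm across at the top. Origin: lowest point of the ball; z up along the neck. It stands upright in the cork ring with its bottom 19 mm above the bench
- flask_neck (a point): point on the axis of the flask's neck, 92 mm above its bottom: a good place to grip it
- cup: bystander: white specimen cup, the nearer of the two white ones, 65 mm across, 64 mm high. Origin: centre of its underside
- bottle: bystander: white reagent bottle with a blue cap, right of the centrifuge, 48 mm across, 98 mm high. Origin: centre of its underside
- marker: bystander: lying marker pen, 133 mm long along its y, 18 mm high. Origin: centre of its underside
Not all that is in view belongs to the job. What is shaped like the flask but pink is not meant.

How it is judged:
On the way, in this order (a step that is already met when the one before it is completed fails the run):
1. the key is wound to its stop (at least 2.6 of 2.9 rad) (value of joint wind_key above 2.6 rad), for 0.2 s.
2. after that the flask is lifted out of the cork ring, in the fingers (z of flask in the frame of cork_ring above 0.04 m and contact force between the fingers and flask above 1 N), for 0.1 s.
3. the flask is pressed down in the sprung ring (value of joint sprung_ring above 0.0165 m and contact force between flask and sprung_ring above 3 N and horizontal distance between flask and contact_plate below 0.008 m), for 0.2 s.
At the end, for the whole second after the job is handed in: The key is still wound (2.5 rad or more), the flask stands in the sprung ring, within 10 degrees of upright and with its bottom within 8 mm sideways and 4 mm in height of the contact plate, the ring is pushed down at least 16.5 mm, and the fingers still hold the flask there, at rest (value of joint wind_key above 2.5 rad and value of joint sprung_ring above 0.0165 m and horizontal distance between flask and contact_plate below 0.008 m and z of flask in the frame of contact_plate below 0.004 m and angle between flask's own z axis and vertical below 0.17 rad and contact force between the fingers and flask above 3 N and linear speed of flask below 0.02 m/s); the arm keeps its last pose, push and grip.
It fails at once if the cup, the bottle or the marker is moved more than 30 mm (distance of any of cup, bottle, marker from where it was at the start of the episode above 0.03 m).
It also fails if it takes over 56 s, if anything falls off the work surface, if the arm or the gripper's body presses on something with over 40 N, if the wrist force passes 120 N, or if a joint passes its speed limit or range.

ROBOT

A 7-joint arm with a two-finger parallel gripper is mounted at the origin on a cart in front of the work surface, level with it; the furniture and walls round the work are solid. World frame = base frame: x ahead of the robot, y to its left, z up, the work surface at z = 0. Lengths are in m, angles in rad, forces in N, time in s.
With the tool pointing down it reaches from about 0.35 to 0.9 m from the base axis. Payload 8.1 kg.
Tool frame: the origin (TCP) lies midway between the tips of the shut fingers; the grasp point (between the pads) lies 19 mm behind it; y points along the fingers, z is the direction in which the jaws open and shut, and the axes are right-handed (so a half turn about y gives the same grasp; the last joint's range is limited). The gripper opens to 92 mm and grips with 3 to 60 N. Pads are 19 mm wide; open, the fingers measure 130 mm over their backs; the gripper's body (75 mm by 190 mm) begins 47 mm behind the grasp point.
Start: joints at [-1.442, 0.434, 0.025, 1.573, -0.012, 1.134, -0.075], TCP at [0.144, 0.608, 0.227] pointing down, gripper open.
Joint ranges: [-2.62, 2.62], [-0.44, 2.09], [-1.27, 1.32], [0.08, 2.57], [-1.32, 4.46], [0.12, 2], [-2.74, 2.74]. Speed limits (rad/s): [2.22, 2.22, 3.01, 3.01, 3.14, 3.14, 3.14].

INTERFACE

Orientations are given as a unit quaternion [x, y, z, w].
In Python, from workcell import env gives the robot as it stands.
- The arm moves only by the shell command python3 -m crank 'ROWS' [OPENING] [FORCE]. ROWS is JSON, a list of rows, each a list of 6 numbers: the shift along the tool's x, y, z in units of 30 mm (1.0 is 30 mm), then the turn, a rotation vector about the tool's x, y, z in units of 5 degrees (1.0 is 5 degrees). In form: [[x, y, z, wx, wy, wz], ...]. A call has 1 to 12 rows; each row shifts and turns the commanded pose from where the row before left it, along the tool's axes as they then stand; what a row does not reach is not made up. A row lasts 1/10 s, in which the tool goes at most 50 mm and 8.59 degrees, less where a joint would pass 70% of its speed; a pose out of reach is approached as far as the arm can. A call is refused whole if a number of a shift passes 1 or a number of a turn 1, either way. A call with a gripper value outside its range is refused whole. OPENING is the opening, from 0 (shut) to 1 (fully open), set as the call begins (- or left out, the last holds). The fingers move at their own pace and stop on an object; FORCE is the grip in N (left out, the last holds). Time passes only in rows, so rows that do not move let the fingers close. It gives the time, the measured TCP pose, the force and the opening at its end, in the units of the state.
- env.get_obs(): the state, without advancing time (a new reading comes with each control period).
- env.get_image(name): name is "scene" or "side" or "wrist"; returns a dict with "pixels" (384x512x3 uint8, red, green, blue), "fx", "fy", "cx", "cy" (pixels), "distortion" ([k1, k2, p1, p2, k3] as OpenCV has them; the pictures are not rectified), "T" (4x4, takes a point from camera to world coordinates). Camera axes: x right, y down, z forward; pixel columns grow to the right and rows downward; lengths in m; the calibration is good to about 2 mm. A picture is of the moment at which its call begins. There is no depth.
- env.close_job(): hands the job in, once; it reports no verdict.
Trained networks look in the newest picture that a camera, given by its name, has taken for a name from the list of things; names that differ only in an ending like _2 or _b are one class to them, and where a whole thing is asked for, a point or a joint stands for the part that bears it (a point fixed in the world has none). Each returns a list of dicts, best first, with "p" (0 to 1); they miss things now and then, are a little off and sometimes report something else, mostly with a low value. They report only what shows in the picture. A call takes as long as a camera call. They do not tell look-alikes from the thing itself.
- env.regions_of(camera, query): "mask" (384x512 bool, what is visible of it) and "extent" ([centre column, centre row, width, height] in pixels, round what is visible of it).
The state is a dict: "time_s": time; "q": joint angles; "dq": joint speeds; "effort": joint torques, N m; "ee_pos": TCP position; "tool_rot": TCP orientation; "contact_force": force on the tool from outside, world axes, zero at the start; "wrist_torque": the same for the moment, N m; "grip_width": finger opening in m.
Only numpy, scipy, OpenCV 4.12 (cv2) and the standard library are available. Lean on these libraries where they do the work, as an engineer would, in place of code of your own. Each camera call takes 0.05 s, during which the arm holds its last target.

## Working session

There is one attempt and no reset: what is moved stays moved. The work goes in short steps, Python scripts to look and compute and a shell command to move; the robot and the scene stay as the last step left them, time stands still between calls to the robot, and variables do not carry over. Pictures are saved under pics/ and viewed, and the job is handed in when it is done.

```bash
ls; mkdir -p pics; python3 - <<'E'
from workcell import env
import cv2,numpy as np
o=env.get_obs()
print({k:np.round(v,3).tolist() for k,v in o.items()})
for n in ["scene","side","wrist"]:
    im=env.get_image(n)
    cv2.imwrite(f"pics/{n}0.png",im["pixels"][:,:,::-1])
    print(n,im["fx"],im["cx"],im["cy"],im["distortion"],np.round(im["T"],3).tolist())
E
```

```text
pics
{'time_s': 0.0, 'q': [-1.442, 0.435, 0.025, 1.574, -0.012, 1.134, -0.075], 'dq': [-0.0, 0.0, 0.001, 0.0, 0.001, -0.001, 0.001], 'effort': [-0.001, -66.786, 0.985, -31.446, -0.061, 0.043, 0.0], 'ee_pos': [0.144, 0.608, 0.226], 'tool_rot': [0.703, -0.082, 0.082, -0.702], 'contact_force': [-0.145, -0.146, -0.343], 'wrist_torque': [-0.009, -0.028, 0.043], 'grip_width': 0.092}
scene 493.69455618212424 255.62564466610726 196.21937491267607 [0.07094291 0.         0.         0.         0.        ] [[0.624, -0.462, 0.631, -0.308], [-0.781, -0.345, 0.52, -0.535], [-0.022, -0.817, -0.576, 0.909], [0.0, 0.0, 0.0, 1.0]]
side 459.56267258180605 257.4625957372516 190.41948907613894 [-0.12975304  0.          0.          0.          0.        ] [[-0.89, -0.155, 0.429, 0.094], [-0.457, 0.319, -0.831, 1.027], [-0.008, -0.935, -0.354, 0.468], [0.0, 0.0, 0.0, 1.0]]
wrist 301.86438677796065 259.0896890032627 196.87797805737387 [-0.01559349  0.          0.          0.          0.        ] [[0.23, 0.941, 0.247, 0.078], [0.973, -0.222, -0.06, 0.623], [-0.001, 0.254, -0.967, 0.384], [0.0, 0.0, 0.0, 1.0]]
```

View pics/scene0.png

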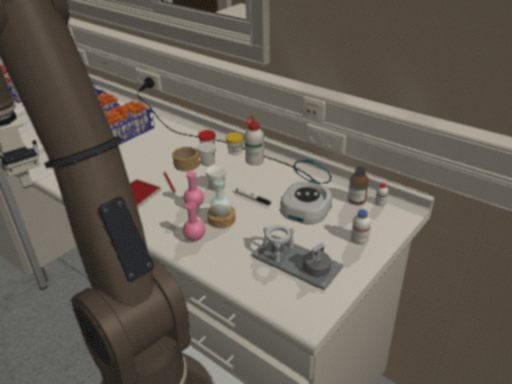

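View pics/side0.png

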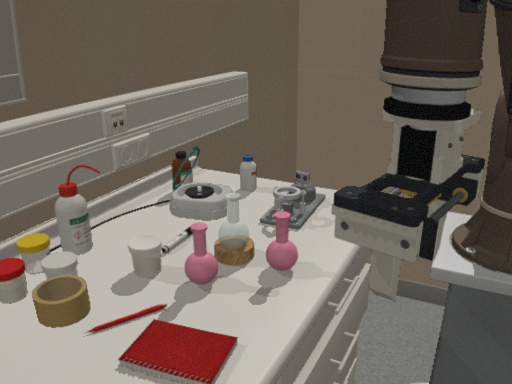

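View pics/wrist0.png

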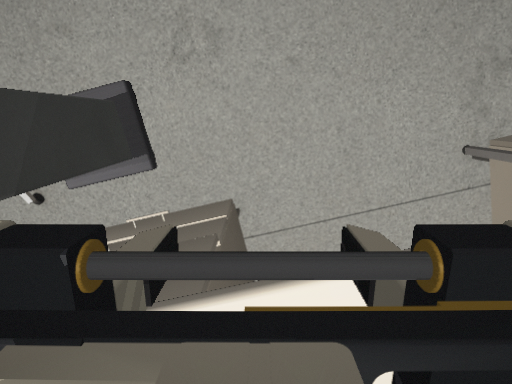

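```bash
cat > h.py <<'E'
from workcell import env
import cv2,numpy as np
from scipy.spatial.transform import Rotation as R
def K(im): return np.array([[im["fx"],0,im["cx"]],[0,im["fy"],im["cy"]],[0,0,1.]])
def ray(im,uv):
    p=cv2.undistortPoints(np.array([[uv]],float),K(im),np.array(im["distortion"]))[0,0]
    T=np.array(im["T"]); return T[:3,3],T[:3,:3]@np.array([p[0],p[1],1.])
def onz(im,uv,z):
    o,d=ray(im,uv); return o+d*(z-o[2])/d[2]
def proj(im,P):
    Ti=np.linalg.inv(np.array(im["T"])); P=np.atleast_2d(P).astype(float)
    rv=cv2.Rodrigues(Ti[:3,:3])[0]
    return cv2.projectPoints(P,rv,Ti[:3,3],K(im),np.array(im["distortion"]))[0][:,0]
def tri(l):
    A=0;b=0
    for im,uv in l:
        o,d=ray(im,uv);d=d/np.linalg.norm(d);M=np.eye(3)-np.outer(d,d);A=A+M;b=b+M@o
    return np.linalg.solve(A,b)
def obs():
    o=env.get_obs(); return o
E
python3 - <<'E'
from h import *
ims={}
for n in ["scene","side"]:
    im=env.get_image(n);ims[n]=im
    vis=im["pixels"][:,:,::-1].copy()
    for q in ["dock","sprung_ring","wind_key","cork_ring","flask","cup","bottle","marker"]:
        for r in env.regions_of(n,q)[:4]:
            m=r["mask"]
            print(n,q,round(r["p"],2),np.round(r["extent"],1).tolist(),m.sum())
            if r["p"]>.5:
                c,_=cv2.findContours(m.astype(np.uint8),0,2);cv2.drawContours(vis,c,-1,(0,255,0),1)
    x0,y0=(150,150) if n=="scene" else (180,130)
    for nm,a in (("raw",im["pixels"][:,:,::-1]),("det",vis)):
        cv2.imwrite(f"pics/{n}1{nm}.png",cv2.resize(a[y0:y0+150,x0:x0+200],None,fx=4,fy=4,interpolation=cv2.INTER_CUBIC))
E
```

```text
scene dock 0.75 [297.6, 258.2, 83.9, 57.8] 2699
scene dock 0.26 [318.0, 250.1, 12.3, 16.6] 128
scene sprung_ring 0.84 [279.4, 239.4, 34.9, 25.9] 448
scene cork_ring 0.73 [221.9, 218.6, 29.6, 18.0] 339
scene flask 0.85 [221.3, 198.8, 24.3, 38.1] 475
scene flask 0.77 [191.4, 188.1, 18.0, 34.2] 390
scene flask 0.63 [194.2, 224.2, 20.4, 39.7] 540
scene cup 0.88 [217.8, 178.2, 21.1, 26.7] 307
scene bottle 0.63 [360.4, 228.2, 20.1, 34.4] 595
side dock 0.89 [293.7, 200.4, 69.6, 62.1] 1813
side sprung_ring 0.56 [291.2, 198.2, 35.2, 29.0] 460
side wind_key 0.58 [303.5, 176.3, 13.2, 17.2] 141
side cork_ring 0.92 [234.8, 252.8, 38.8, 31.0] 728
side flask 0.86 [201.2, 253.7, 36.1, 65.9] 1273
side flask 0.73 [302.9, 177.8, 13.1, 19.1] 161
side flask 0.58 [233.2, 221.1, 27.3, 57.4] 1098
side cup 0.73 [146.3, 256.8, 35.4, 40.1] 1214
side cup 0.53 [233.9, 221.5, 25.1, 58.2] 1059
side bottle 0.93 [248.5, 172.6, 17.2, 36.0] 523
side marker 0.5 [176.9, 240.0, 30.1, 22.4] 223
```

View pics/scene1raw.png

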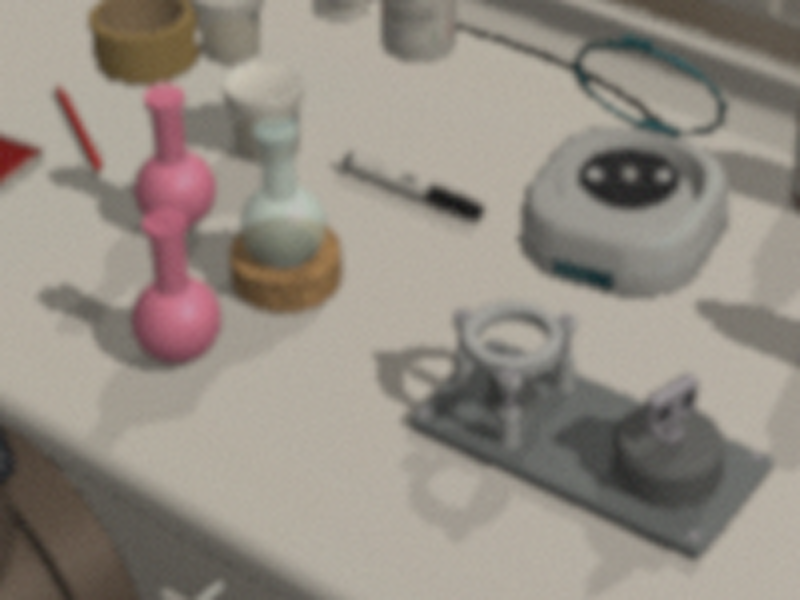

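View pics/side1raw.png

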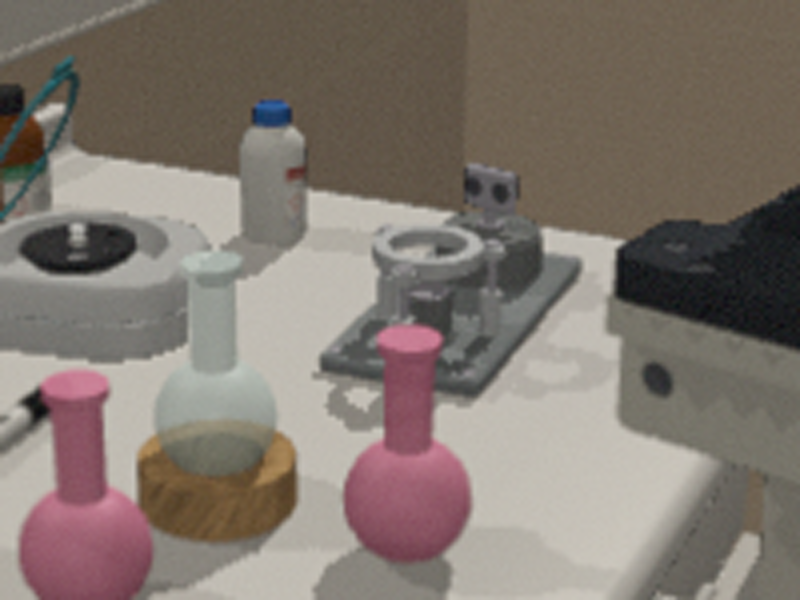

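```bash
python3 - <<'E'
from h import *
s=env.get_image("scene");d=env.get_image("side")
S=lambda x,y:(150+(x+.5)/4-.5,150+(y+.5)/4-.5)
D=lambda x,y:(180+(x+.5)/4-.5,130+(y+.5)/4-.5)
rt=tri([(s,S(514,333)),(d,D(430,246))]);print("ring",rt, onz(s,S(514,333),.074),onz(d,D(430,246),.074))
kt=tri([(s,S(674,392)),(d,D(492,172))]);print("key top",kt,onz(s,S(674,390),.085),onz(d,D(492,173),.085))
print("key ends s",onz(s,S(655,403),.085),onz(s,S(693,379),.085)," d",onz(d,D(466,167),.085),onz(d,D(518,178),.085))
print("corners s",[onz(s,S(*c),.012)[:2].round(4) for c in [(410,418),(697,548),(770,460)]])
print("corners d",[onz(d,D(*c),.012)[:2].round(4) for c in [(324,358),(472,384),(580,262)]])
fl=tri([(s,S(276,126)),(d,D(212,262))]);print("lip",fl,onz(s,S(276,126),.137),onz(d,D(212,262),.137))
print("cork",onz(s,(221.9,218.6),.015),onz(d,(234.8,252.8),.015))
print("cup", onz(s,(217.8,178.2),.032),onz(d,(146.3,256.8),.032))
print("bottle", onz(s,(360.4,228.2),.045),onz(d,(248.5,172.6),.045))
for c in [(175,225),(165,98)]: print("pink lips",onz(s,S(*c),.118))
print(np.round(onz(s,S(480,210),.0),3),np.round(onz(s,S(340,165),.0),3))
E
```

```text
ring [0.51054771 0.06703569 0.07134249] [0.51072239 0.06615978 0.074     ] [0.50490545 0.07680017 0.074     ]
key top [ 0.51780294 -0.05366033  0.08012946] [ 0.51532931 -0.05522138  0.085     ] [ 0.51090403 -0.03710137  0.085     ]
key ends s [ 0.4978291  -0.05247488  0.085     ] [ 0.53146383 -0.05903782  0.085     ]  d [ 0.53096034 -0.04114925  0.085     ] [ 0.4919535  -0.03502534  0.085     ]
corners s [array([0.4567, 0.1133]), array([ 0.4714, -0.1043]), array([ 0.5676, -0.0998])]
corners d [array([0.5507, 0.1283]), array([0.4568, 0.1233]), array([ 0.4654, -0.0895])]
lip [0.53084341 0.29231536 0.13651719] [0.53306488 0.29338937 0.137     ] [0.52715332 0.29641191 0.137     ]
cork [0.52174419 0.28082169 0.015     ] [0.51964863 0.30734169 0.015     ]
cup [0.65875061 0.41978095 0.032     ] [0.65052601 0.42734889 0.032     ]
bottle [ 0.69211433 -0.0812971   0.045     ] [ 0.69622732 -0.08240067  0.045     ]
pink lips [0.42167323 0.28677034 0.118     ]
pink lips [0.53237095 0.40582366 0.118     ]
[0.689 0.231 0.   ] [0.671 0.36  0.   ]
```

```bash
cat >> h.py <<'E'
def show():
    o=obs(); M=R.from_quat(o["tool_rot"]).as_matrix()
    print("t",round(o["time_s"],2),"p",np.round(o["ee_pos"],4),"w",round(o["grip_width"],4),"F",np.round(o["contact_force"],1),"q",np.round(o["q"],2))
    print("x",M[:,0].round(3),"y",M[:,1].round(3),"z",M[:,2].round(3),"jaw yaw",round(np.degrees(np.arctan2(M[1,2],M[0,2])),1))
    return o,M
def to(p):
    o,M=show(); v=M.T@(np.array(p)-o["ee_pos"])/.03; print("units",v.round(2)); return v
E
python3 -c "
from h import *
to([.516,-.054,.2])"; python3 -m crank '[[0,0,0,0,1,0],[0,0,0,0,1,0]]'; python3 -c "
from h import *
show()"
```

```text
t 1.15 p [0.1436 0.6083 0.2267] w 0.092 F [ 0.2  0.2 -0.1] q [-1.44  0.43  0.02  1.57 -0.01  1.13 -0.08]
x [ 0.973 -0.23   0.   ] y [ 0. -0. -1.] z [ 0.23   0.973 -0.   ] jaw yaw 76.7
units [ 17.15   0.89 -18.63]
time_s: 1.35
ee_pos: [0.1437, 0.6083, 0.2268]
tool_rot: [-0.692, 0.144, -0.144, 0.692]
contact_force: [-0.4, 0.8, -0.3]
grip_width: 0.0918
t 1.35 p [0.1437 0.6083 0.2268] w 0.0918 F [-0.4  0.8 -0.3] q [-1.47  0.43  0.06  1.58 -0.03  1.13 -0.24]
x [ 0.917 -0.399 -0.   ] y [-0.  0. -1.] z [0.399 0.917 0.   ] jaw yaw 66.5
```

```bash
python3 -m crank '[[0,0,0,0,-1,0],[0,0,0,0,-1,0],[0.86,0,-0.93,0,0,0],[0.86,0,-0.93,0,0,0],[0.86,0,-0.93,0,0,0],[0.86,0,-0.93,0,0,0],[0.86,0,-0.93,0,0,0],[0.86,0,-0.93,0,0,0],[0.86,0,-0.93,0,0,0],[0.86,0,-0.93,0,0,0],[0.86,0,-0.93,0,0,0],[0.86,0,-0.93,0,0,0]]'; python3 -c "
from h import *
to([.516,-.054,.2])"
```

```text
time_s: 2.55
ee_pos: [0.3312, 0.2761, 0.227]
tool_rot: [-0.702, 0.082, -0.082, 0.703]
contact_force: [0.2, -0.1, 0.8]
grip_width: 0.0917
t 2.55 p [0.3312 0.2761 0.227 ] w 0.0917 F [ 0.2 -0.1  0.8] q [-0.98  0.11  0.18  2.03 -0.02  1.    0.55]
x [ 0.973 -0.23   0.   ] y [ 0.     0.001 -1.   ] z [0.23  0.973 0.001] jaw yaw 76.7
units [ 8.52  0.89 -9.29]
```

```bash
python3 -m crank '[[0.86,0,-0.93,0,0,0],[0.86,0,-0.93,0,0,0],[0.86,0,-0.93,0,0,0],[0.86,0,-0.93,0,0,0],[0.86,0,-0.93,0,0,0],[0.86,0,-0.93,0,0,0],[0.86,0,-0.93,0,0,0],[0.4,0,-0.9,0,0,0]]'; python3 - <<'E'
from h import *
to([.516,-.054,.2])
im=env.get_image("wrist");cv2.imwrite("pics/w2.png",im["pixels"][:,:,::-1])
print(np.round(im["T"],3).tolist())
im=env.get_image("scene");cv2.imwrite("pics/s2.png",im["pixels"][:,:,::-1])
E
```

```text
time_s: 3.35
ee_pos: [0.4686, 0.0149, 0.2271]
tool_rot: [0.702, -0.082, 0.083, -0.702]
contact_force: [0.9, -0.0, -0.1]
grip_width: 0.0919
t 3.35 p [0.4686 0.0149 0.2271] w 0.0919 F [ 0.9 -0.  -0.1] q [-0.53  0.18  0.45  1.97 -0.09  1.02  1.3 ]
x [ 0.973 -0.231  0.002] y [ 0.002 -0.    -1.   ] z [0.231 0.973 0.   ] jaw yaw 76.7
units [ 2.07  0.91 -1.87]
[[0.231, 0.941, 0.248, 0.403], [0.973, -0.223, -0.059, 0.03], [0.0, 0.255, -0.967, 0.385], [0.0, 0.0, 0.0, 1.0]]
```

View pics/w2.png

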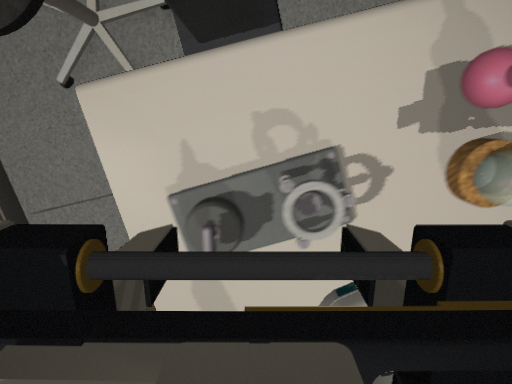

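View pics/s2.png

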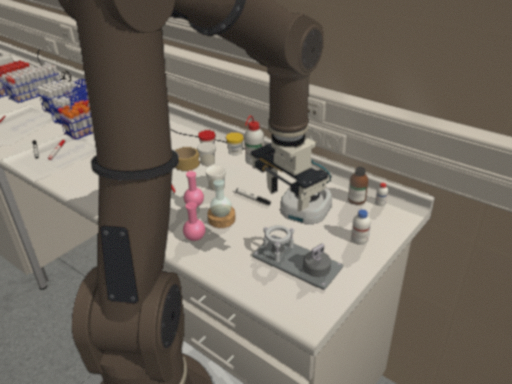

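```bash
python3 - <<'E'
from h import *
im=env.get_image("wrist")
for q in ["dock","sprung_ring","wind_key","flask","cork_ring"]:
    for r in env.regions_of("wrist",q)[:2]: print(q,round(r["p"],2),np.round(r["extent"],1))
a=im["pixels"][:,:,::-1][135:255,160:360]
cv2.imwrite("pics/w3.png",cv2.resize(a,None,fx=4,fy=4,interpolation=cv2.INTER_CUBIC))
E
```

```text
dock 0.58 [266.1 198.4 189.  104.4]
sprung_ring 0.65 [322.  213.6  77.4  68.9]
wind_key 0.78 [214.1 237.   18.   34.6]
flask 0.93 [496.1 175.2  31.7  59.1]
cork_ring 0.85 [480.5 171.5  63.   68. ]
cork_ring 0.16 [495.  174.9  34.   57.9]
```

View pics/w3.png

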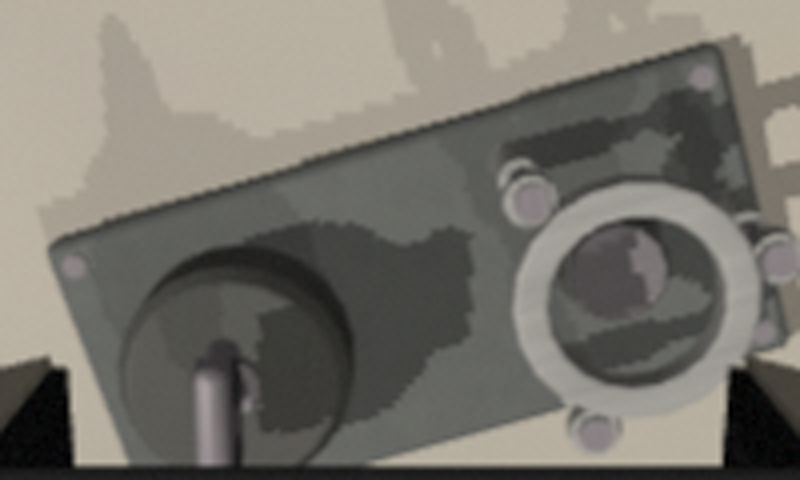

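```bash
python3 - <<'E'
from h import *
im=env.get_image("wrist");to([.5,0,.2])
W=lambda x,y:(160+(x+.5)/4-.5,135+(y+.5)/4-.5)
print("ring",onz(im,W(637,298),.074)[:2].round(4))
print("plate",onz(im,W(617,268),.044)[:2].round(4))
c=[onz(im,W(*p),.012)[:2] for p in [(50,243),(715,42),(784,345)]]
print("corners",np.round(c,4))
e=c[1]-c[0];yw=np.arctan2(e[1],e[0]);print("edge len",np.linalg.norm(e),np.linalg.norm(c[2]-c[1]),"yaw dock",np.degrees(yw)-90)
ctr=(c[0]+c[2])/2;u=e/np.linalg.norm(e);print("centre",ctr,"ring",ctr+.06*u,"key",ctr-.06*u)
print("key edges top z.085",[onz(im,W(*p),.085)[:2].round(4) for p in [(197,368),(195,465),(237,372),(237,465)]])
E
```

```text
t 3.8 p [0.4668 0.018  0.2268] w 0.0917 F [-0.4  0.1 -0.1] q [-0.53  0.17  0.44  1.97 -0.09  1.02  1.29]
x [ 0.974 -0.228 -0.   ] y [ 0.  0. -1.] z [0.228 0.974 0.   ] jaw yaw 76.8
units [ 1.21  0.89 -0.33]
ring [0.5085 0.074 ]
plate [0.5085 0.0739]
corners [[ 0.4692 -0.0968]
 [ 0.4548  0.1201]
 [ 0.5566  0.1261]]
edge len 0.21735982923846123 0.10204135612620369 yaw dock 3.8013309613164523
centre [0.51291558 0.01467295] ring [0.50893776 0.07454094] key [ 0.51689341 -0.04519505]
key edges top z.085 [array([ 0.4973, -0.0438]), array([ 0.5239, -0.0518]), array([ 0.5007, -0.0338]), array([ 0.5264, -0.0408])]
```

```bash
python3 -m crank '[[0.7,0.5,-0.55,0,0.4,0],[0.7,1,-0.55,0,0,0],[0.7,1,-0.5,0,0,0],[0,0.6,0,0,0,0],[0,0,0,0,0,0]]'; python3 - <<'E'
from h import *
to([.517,-.046,.053])
im=env.get_image("wrist");cv2.imwrite("pics/w4.png",im["pixels"][:,:,::-1])
im=env.get_image("side");cv2.imwrite("pics/d4.png",cv2.resize(im["pixels"][130:280,180:380,::-1],None,fx=4,fy=4))
im=env.get_image("scene");cv2.imwrite("pics/s4.png",cv2.resize(im["pixels"][150:300,200:400,::-1],None,fx=4,fy=4))
E
```

```text
time_s: 4.3
ee_pos: [0.5142, -0.0453, 0.1314]
tool_rot: [0.701, -0.096, 0.092, -0.7]
contact_force: [-0.5, -0.2, 0.4]
grip_width: 0.092
t 4.3 p [ 0.5142 -0.0453  0.1314] w 0.092 F [-0.5 -0.2  0.4] q [-0.36  0.39  0.45  1.98 -0.22  0.83  1.52]
x [ 0.965 -0.264 -0.004] y [-0.005 -0.    -1.   ] z [ 0.264  0.965 -0.002] jaw yaw 74.7
units [0.11 2.61 0.01]
```

View pics/d4.png

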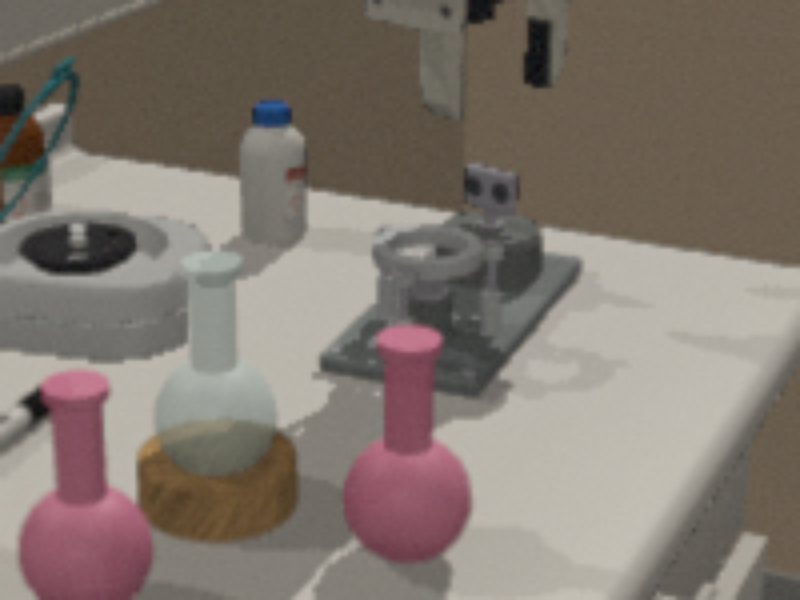

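View pics/s4.png

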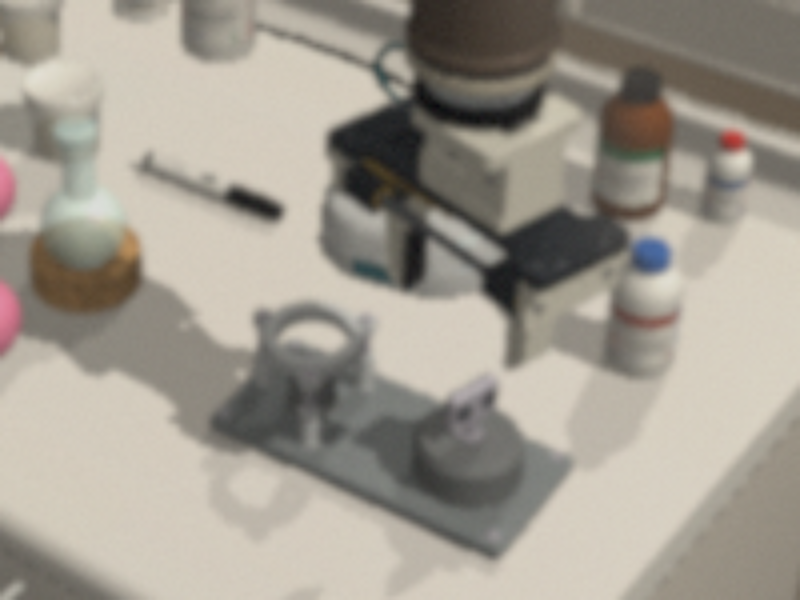

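```bash
python3 -m crank '[[0.1,0,0,0,0,0],[0,0.7,0,0,0,0],[0,0.9,0,0,0,0],[0,1,0,0,0,0],[0,0,0,0,0,0]]' 0.5; python3 - <<'E'
from h import *
to([.517,-.046,.053])
im=env.get_image("scene");cv2.imwrite("pics/s5.png",cv2.resize(im["pixels"][150:300,200:400,::-1],None,fx=4,fy=4))
im=env.get_image("side");cv2.imwrite("pics/d5.png",cv2.resize(im["pixels"][130:280,180:380,::-1],None,fx=4,fy=4))
E
```

```text
time_s: 4.95
ee_pos: [0.5171, -0.0456, 0.054]
tool_rot: [0.701, -0.095, 0.092, -0.701]
contact_force: [-1.3, 0.1, -0.0]
grip_width: 0.0564
t 4.95 p [ 0.5171 -0.0456  0.054 ] w 0.0564 F [-1.3  0.1 -0. ] q [-0.3   0.51  0.39  2.03 -0.3   0.66  1.59]
x [ 0.965 -0.263 -0.004] y [-0.004  0.    -1.   ] z [ 0.263  0.965 -0.001] jaw yaw 74.8
units [-0.    0.03 -0.02]
```

View pics/s5.png

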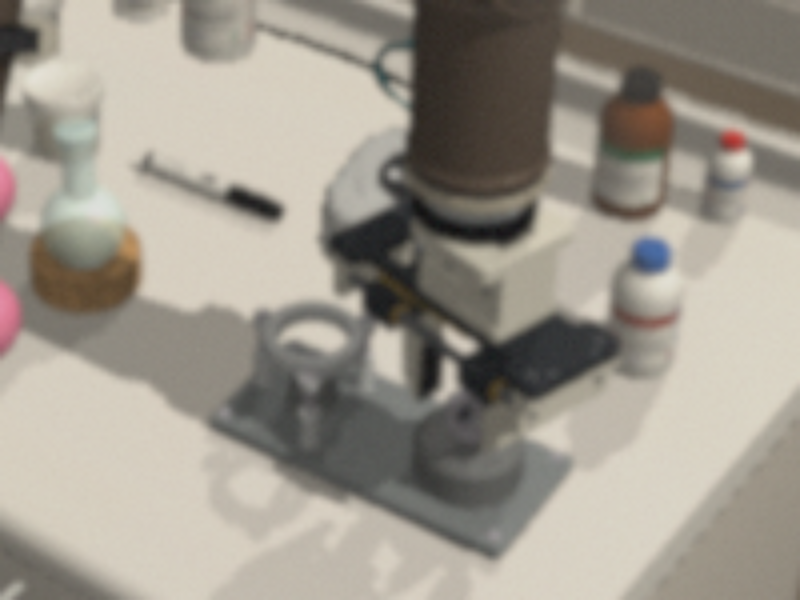

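View pics/d5.png

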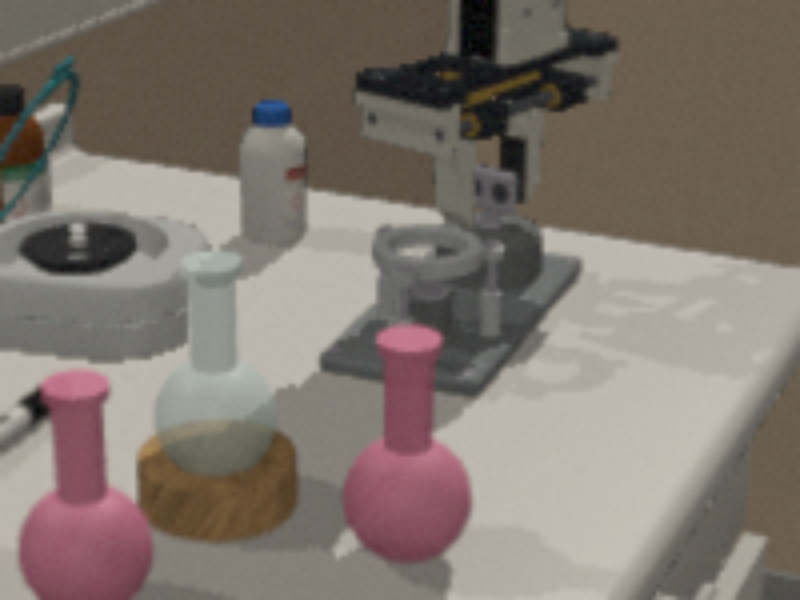

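```bash
python3 -m crank '[[0,0,0,0,0,0],[0,0,0,0,0,0],[0,0,0,0,0,0],[0,0,0,0,0,0],[0,0,0,0,0,0],[0,0,0,0,0,0]]' 0 35; python3 -c "
from h import *
to([.517,-.046,.053]);print(obs()['wrist_torque'])"
```

```text
time_s: 5.65
ee_pos: [0.5177, -0.0515, 0.0565]
tool_rot: [0.702, -0.095, 0.096, -0.699]
contact_force: [-7.1, -16.5, 9.0]
grip_width: 0.0099
t 5.65 p [ 0.5177 -0.0515  0.0565] w 0.0099 F [ -7.1 -16.5   9. ] q [-0.3   0.5   0.4   2.03 -0.3   0.66  1.59]
x [ 0.963 -0.268  0.001] y [-0.    -0.005 -1.   ] z [ 0.268  0.963 -0.005] jaw yaw 74.5
units [-0.07  0.11  0.17]
[-3.37956358  1.23787647  0.0753332 ]
```

```bash
python3 -m crank '[[0,0,-0.25,0,0,0],[0,0,0,0,0,0],[0,0,0,0,0,0]]'; python3 -c "
from h import *
show();print(obs()['wrist_torque'])"
```

```text
time_s: 5.95
ee_pos: [0.5176, -0.052, 0.0565]
tool_rot: [-0.7, 0.093, -0.094, 0.702]
contact_force: [-0.3, 5.3, 5.8]
grip_width: 0.0098
t 5.95 p [ 0.5176 -0.052   0.0565] w 0.0098 F [-0.3  5.3  5.8] q [-0.29  0.5   0.39  2.03 -0.3   0.66  1.6 ]
x [ 0.965 -0.263  0.001] y [ 0.002  0.002 -1.   ] z [0.263 0.965 0.002] jaw yaw 74.8
[ 0.99891769  0.01985677 -0.10339169]
```

```bash
python3 -m crank '[[0,0,0.06,0,1,0],[0,0,0,0,1,0],[0,0,0,0,1,0],[0,0,0,0,1,0],[0,0,0,0,1,0],[0,0,0,0,1,0],[0,0,0,0,0,0],[0,0,0,0,0,0]]'; python3 - <<'E'
from h import *
show();print(obs()['wrist_torque'])
im=env.get_image("side");cv2.imwrite("pics/d6.png",cv2.resize(im["pixels"][130:280,180:380,::-1],None,fx=4,fy=4))
E
```

```text
time_s: 6.75
ee_pos: [0.5178, -0.0516, 0.0565]
tool_rot: [-0.652, 0.272, -0.273, 0.653]
contact_force: [-0.8, 0.6, 7.9]
grip_width: 0.0099
t 6.75 p [ 0.5178 -0.0516  0.0565] w 0.0099 F [-0.8  0.6  7.9] q [-0.39  0.53  0.54  2.04 -0.42  0.68  1.2 ]
x [ 0.704 -0.711  0.001] y [ 0.001  0.    -1.   ] z [0.711 0.704 0.001] jaw yaw 44.7
[ 0.01258475  0.2434422  -0.06697587]
```

View pics/d6.png

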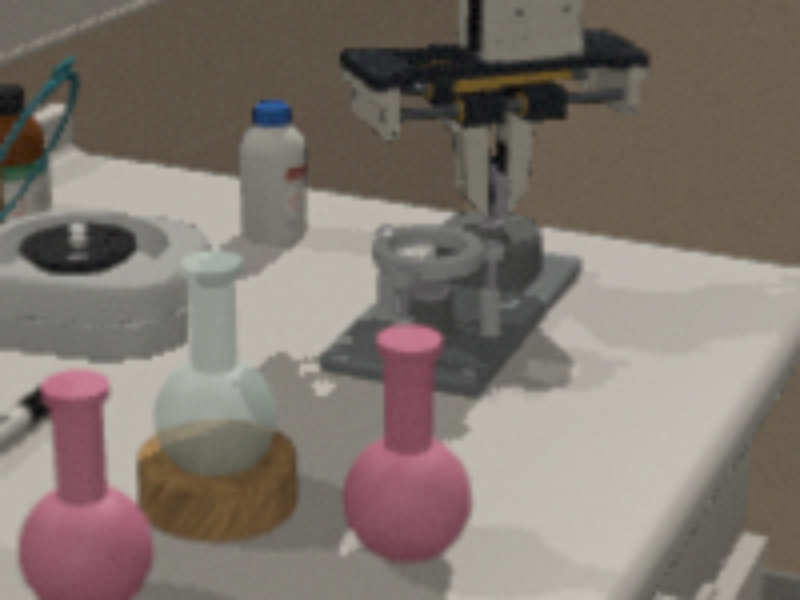

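Turning works with the blade held (around 497,190). Now on.

```bash
python3 -m crank '[[0,0,0,0,1,0],[0,0,0,0,1,0],[0,0,0,0,1,0],[0,0,0,0,1,0],[0,0,0,0,1,0],[0,0,0,0,1,0],[0,0,0,0,1,0],[0,0,0,0,1,0],[0,0,0,0,1,0],[0,0,0,0,1,0],[0,0,0,0,1,0],[0,0,0,0,1,0]]'; python3 -c "
from h import *
show();print(obs()['wrist_torque'])"
```

```text
time_s: 8.0
ee_pos: [0.5184, -0.0514, 0.0565]
tool_rot: [0.428, -0.562, 0.563, -0.429]
contact_force: [1.8, 0.6, 3.8]
grip_width: 0.0096
t 8.0 p [ 0.5184 -0.0514  0.0565] w 0.0096 F [1.8 0.6 3.8] q [-0.59  0.61  0.84  2.05 -0.67  0.76  0.4 ]
x [-0.266 -0.964 -0.001] y [ 0.002  0.001 -1.   ] z [ 0.964 -0.266  0.002] jaw yaw -15.4
[-0.04467613 -0.0844017   0.14839313]
```

```bash
python3 -m crank '[[0,0,0,0,1,0],[0,0,0,0,1,0],[0,0,0,0,1,0],[0,0,0,0,1,0],[0,0,0,0,1,0],[0,0,0,0,1,0],[0,0,0,0,1,0],[0,0,0,0,1,0]]'; python3 -c "
from h import *
show();print(obs()['wrist_torque'])"
```

```text
time_s: 8.8
ee_pos: [0.5188, -0.0517, 0.0565]
tool_rot: [0.209, -0.675, 0.675, -0.211]
contact_force: [2.5, -0.0, 2.5]
grip_width: 0.0099
t 8.8 p [ 0.5188 -0.0517  0.0565] w 0.0099 F [ 2.5 -0.   2.5] q [-0.69  0.7   1.03  2.06 -0.82  0.85 -0.14]
x [-0.823 -0.567 -0.002] y [ 0.003 -0.    -1.   ] z [ 0.567 -0.823  0.002] jaw yaw -55.4
[-0.18061966 -0.21921714  0.12999541]
```

```bash
python3 -m crank '[[0,0,0,0,1,0],[0,0,0,0,1,0],[0,0,0,0,1,0],[0,0,0,0,0.5,0],[0,0,0,0,0,0]]'; python3 -c "
from h import *
show();print(obs()['wrist_torque'])"
```

```text
time_s: 9.3
ee_pos: [0.5188, -0.0519, 0.0565]
tool_rot: [0.105, -0.699, 0.7, -0.106]
contact_force: [4.5, -0.6, 4.1]
grip_width: 0.0098
t 9.3 p [ 0.5188 -0.0519  0.0565] w 0.0098 F [ 4.5 -0.6  4.1] q [-0.72  0.75  1.1   2.06 -0.88  0.9  -0.38]
x [-0.955 -0.295 -0.002] y [ 0.003 -0.001 -1.   ] z [ 0.295 -0.955  0.001] jaw yaw -72.8
[-0.02175997 -0.31193828 -0.06827586]
```

```bash
python3 -m crank '[[0,0,0,0,0.8,0],[0,0,0,0,0,0]]'; python3 -c "
from h import *
show();print(obs()['wrist_torque'])"; python3 -m crank '[[0,0,0,0,0.8,0],[0,0,0,0,0,0]]'; python3 -c "
from h import *
show();print(obs()['wrist_torque'])"
```

```text
time_s: 9.5
ee_pos: [0.5189, -0.0518, 0.0565]
tool_rot: [0.081, -0.702, 0.703, -0.082]
contact_force: [3.3, -1.3, 5.5]
grip_width: 0.0105
t 9.5 p [ 0.5189 -0.0518  0.0565] w 0.0105 F [ 3.3 -1.3  5.5] q [-0.73  0.76  1.12  2.06 -0.9   0.92 -0.44]
x [-0.973 -0.229 -0.002] y [ 0.003 -0.001 -1.   ] z [ 0.229 -0.973  0.001] jaw yaw -76.7
[-0.1464937  -0.49009414  0.83567469]
time_s: 9.7
ee_pos: [0.5186, -0.052, 0.0565]
tool_rot: [0.056, -0.704, 0.705, -0.058]
contact_force: [2.1, -1.3, 6.9]
grip_width: 0.0111
t 9.7 p [ 0.5186 -0.052   0.0565] w 0.0111 F [ 2.1 -1.3  6.9] q [-0.73  0.77  1.14  2.06 -0.91  0.93 -0.49]
x [-0.987 -0.161 -0.002] y [ 0.002 -0.001 -1.   ] z [ 0.161 -0.987  0.001] jaw yaw -80.7
[-0.19811798 -0.25649638  0.89335268]
```

```bash
python3 -m crank '[[0,0,0,0,-0.8,0],[0,0,0,0,0,0],[0,0,0,0,0,0],[0,0,0,0,0,0],[0,0,0,0,0,0]]' 0.5 20; python3 -m crank '[[0,-1,0,0,0,0],[0,-1,0,0,0,0],[0,-1,0,0,-1,0],[0,-1,0,0,-1,0],[0,-1,0,0,-1,0],[0,-1,0,0,-1,0],[0,0,0,0,-1,0],[0,0,0,0,-1,0]]' 0.7; python3 - <<'E'
from h import *
show();to([.531,.292,.22])
for n in ["side","scene","wrist"]:
    im=env.get_image(n)
    a=im["pixels"][:,:,::-1]
    if n=="side":a=cv2.resize(a[130:280,180:380],None,fx=4,fy=4)
    if n=="scene":a=cv2.resize(a[150:300,200:400],None,fx=4,fy=4)
    cv2.imwrite(f"pics/{n}7.png",a)
E
```

```text
time_s: 10.2
ee_pos: [0.5171, -0.0517, 0.0556]
tool_rot: [-0.081, 0.702, -0.702, 0.081]
contact_force: [-0.5, 0.3, 0.2]
grip_width: 0.0441
time_s: 11.0
ee_pos: [0.5176, -0.0518, 0.2366]
tool_rot: [-0.261, 0.657, -0.657, 0.262]
contact_force: [-0.8, 0.0, -0.2]
grip_width: 0.0647
t 11.0 p [ 0.5176 -0.0518  0.2366] w 0.0647 F [-0.8  0.  -0.2] q [-0.86  0.44  1.21  1.87 -0.46  1.15 -0.29]
x [-0.727 -0.687 -0.002] y [ 0.002  0.001 -1.   ] z [ 0.687 -0.727  0.001] jaw yaw -46.6
t 11.0 p [ 0.5176 -0.0518  0.2366] w 0.0647 F [-0.8  0.  -0.2] q [-0.86  0.44  1.21  1.87 -0.46  1.15 -0.29]
x [-0.727 -0.687 -0.002] y [ 0.002  0.001 -1.   ] z [ 0.687 -0.727  0.001] jaw yaw -46.6
units [-8.2   0.56 -8.02]
```

View pics/side7.png

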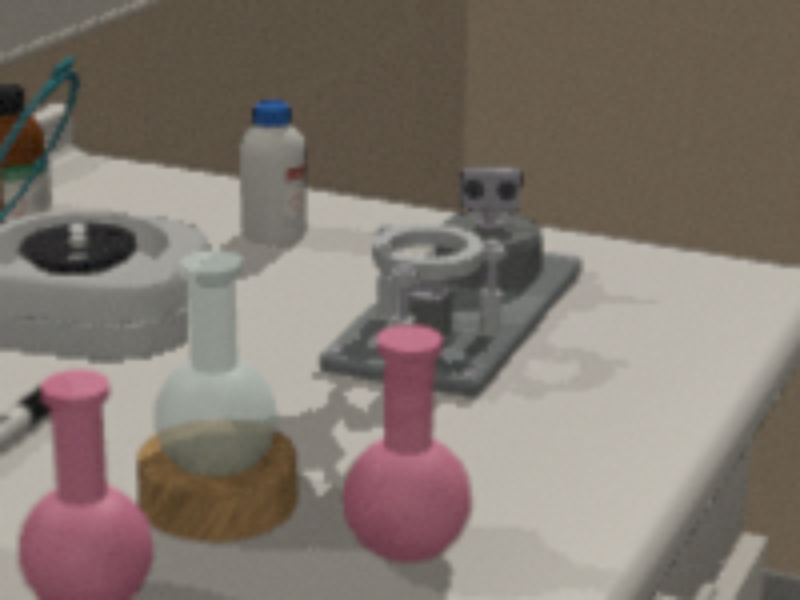

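View pics/wrist7.png

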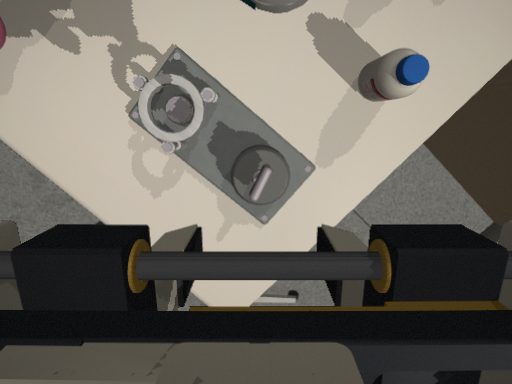

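View pics/scene7.png

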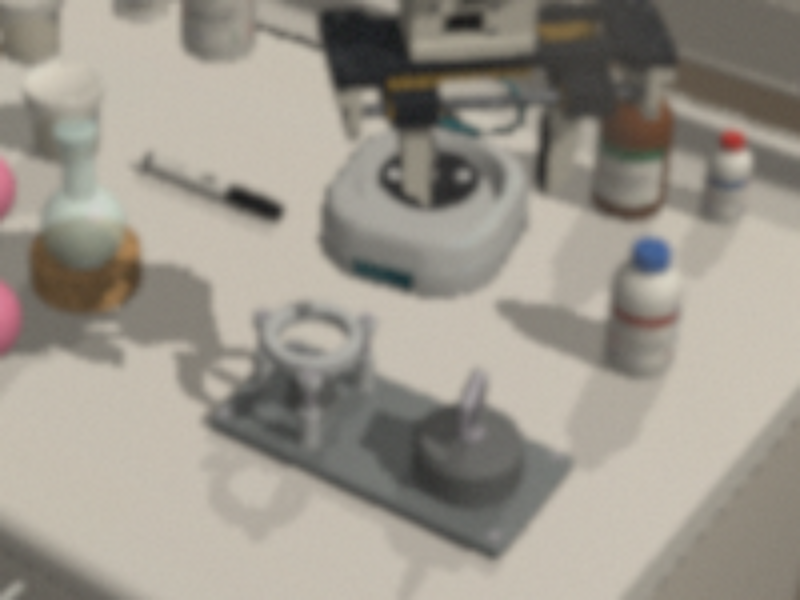

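```bash
python3 - <<'E'
from h import *
im=env.get_image("wrist")
a=im["pixels"][:,:,::-1][30:240,110:330]
cv2.imwrite("pics/w8.png",cv2.resize(a,None,fx=2.8,fy=2.8,interpolation=cv2.INTER_CUBIC))
P=lambda u,z:onz(im,u,z)[:2]
k=P((268,168),.085)-P((255,198),.085);print("blade yaw",np.degrees(np.arctan2(k[1],k[0])))
c=[P(u,.012) for u in [(178,46),(130,115),(264,222),(315,167)]]
print(np.round(c,4),"ctr",np.mean(c,0))
e=c[1]-c[2];print(np.degrees(np.arctan2(e[1],e[0]))-90);e=c[0]-c[3];print(np.degrees(np.arctan2(e[1],e[0]))-90)
print("ring",P((171,108),.074),"key",P((261.5,183),.085))
E
```

```text
blade yaw 20.202629150505658
[[ 0.5623  0.1185]
 [ 0.4621  0.1123]
 [ 0.4736 -0.1024]
 [ 0.5719 -0.0991]] ctr [0.51748101 0.00730585]
3.0753415129335906
2.5168193681229667
ring [0.51324567 0.06651445] key [ 0.52098866 -0.05258808]
```

View pics/w8.png

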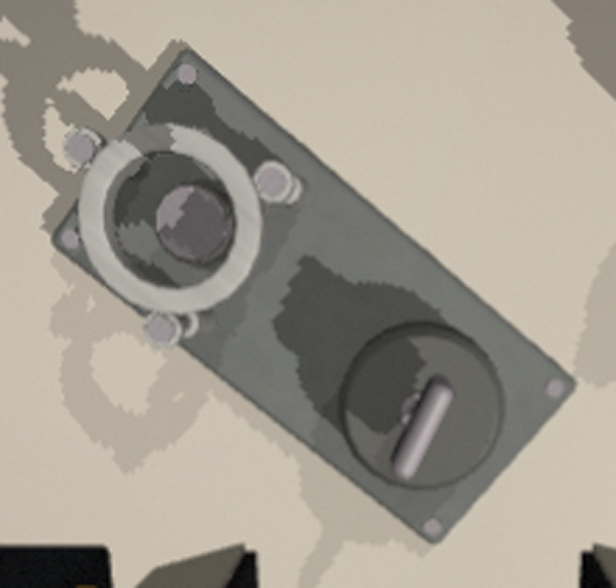

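```bash
python3 -m crank '[[-0.8,0,-0.8,0,0,0],[-0.8,0,-0.8,0,0,0],[-0.8,0,-0.8,0,0,0],[-0.8,0,-0.8,0,0,0]]'; python3 - <<'E'
from h import *
to([.531,.292,.22])
im=env.get_image("wrist");cv2.imwrite("pics/w9.png",im["pixels"][:,:,::-1])
for q in ["flask","cork_ring"]:
    for r in env.regions_of("wrist",q)[:3]: print(q,round(r["p"],2),np.round(r["extent"],1))
E
```

```text
time_s: 11.6
ee_pos: [0.5212, 0.0852, 0.2354]
tool_rot: [0.26, -0.658, 0.658, -0.259]
contact_force: [0.5, 0.0, -0.2]
grip_width: 0.0646
t 11.6 p [0.5212 0.0852 0.2354] w 0.0646 F [ 0.5  0.  -0.2] q [-1.11  0.47  1.23  1.85 -0.49  1.16 -0.53]
x [-0.731 -0.683  0.001] y [-0. -0. -1.] z [ 0.683 -0.731 -0.   ] jaw yaw -47.0
units [-4.94  0.51 -4.81]
flask 0.97 [102.1  35.1 103.6  70.2]
flask 0.71 [ 48.6 116.6  97.3  59.5]
flask 0.51 [289.6 192.1 160.8 117.1]
cork_ring 0.91 [135.7  44.   75.2  81.4]
```

View pics/w9.png

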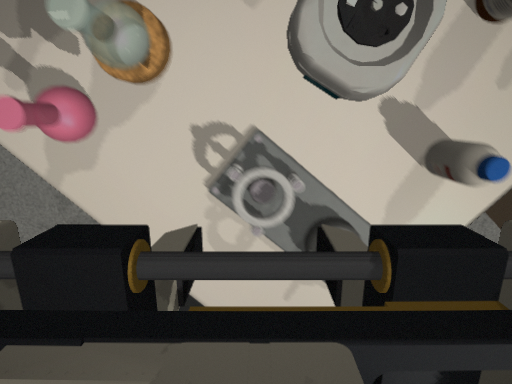

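```bash
python3 -c "
from h import *
im=env.get_image('wrist');print(onz(im,(69,10),.137))"; python3 -m crank '[[-0.8,0,-0.8,0,0,0],[-0.8,0,-0.8,0,0,0],[-0.8,0,-0.8,0,0,0],[-0.2,0,-0.8,0,0,0],[0,0,0,0,0,0],[0,0,0,0,0,0]]'; python3 - <<'E'
from h import *
to([.531,.292,.19])
im=env.get_image("wrist");cv2.imwrite("pics/w10.png",im["pixels"][:,:,::-1])
E
```

```text
[0.53009581 0.29256227 0.137     ]
time_s: 12.4
ee_pos: [0.5126, 0.2061, 0.2357]
tool_rot: [0.26, -0.657, 0.658, -0.26]
contact_force: [-0.0, -0.6, -0.0]
grip_width: 0.064
t 12.4 p [0.5126 0.2061 0.2357] w 0.064 F [-0.  -0.6 -0. ] q [-1.29  0.53  1.22  1.8  -0.53  1.2  -0.72]
x [-0.73  -0.683  0.   ] y [ 0.    -0.001 -1.   ] z [ 0.683 -0.73   0.001] jaw yaw -46.9
units [-2.4   1.52 -1.67]
```

View pics/w10.png

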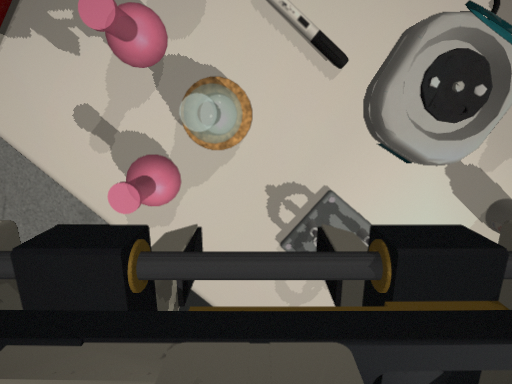

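```bash
python3 -c "
from h import *
im=env.get_image('wrist');print(onz(im,(197.5,112),.137),onz(im,(216.5,112.5),.03));to([.530,.293,.092])"
```

```text
[0.53222484 0.29125933 0.137     ] [0.53409033 0.29142146 0.03      ]
t 12.5 p [0.513  0.2053 0.236 ] w 0.0639 F [ 0.2  0.6 -0. ] q [-1.28  0.53  1.22  1.8  -0.53  1.2  -0.72]
x [-0.731 -0.682 -0.   ] y [ 0. -0. -1.] z [ 0.682 -0.731  0.001] jaw yaw -47.0
units [-2.41  4.8  -1.75]
```

```bash
python3 -m crank '[[-0.8,0.3,-0.57,0,0,0],[-0.8,0.3,-0.57,0,0,0],[-0.8,0.3,-0.57,0,0,0],[0,0,0,0,0,0],[0,0,0,0,0,0]]'; python3 -c "
from h import *
to([.5315,.292,.092])"
```

```text
time_s: 13.0
ee_pos: [0.5304, 0.2927, 0.2086]
tool_rot: [0.26, -0.657, 0.658, -0.26]
contact_force: [-0.4, -1.1, 0.3]
grip_width: 0.0645
t 13.0 p [0.5304 0.2927 0.2086] w 0.0645 F [-0.4 -1.1  0.3] q [-1.29  0.64  1.15  1.7  -0.62  1.22 -0.81]
x [-0.73  -0.684  0.001] y [ 0.    -0.001 -1.   ] z [ 0.684 -0.73   0.001] jaw yaw -46.9
units [-0.01  3.89  0.04]
```

```bash
python3 -m crank '[[0,0.8,0,0,0,0],[0,0.8,0,0,0,0],[0,0.8,0,0,0,0],[0,0.8,0,0,0,0],[0,0.6,0,0,0,0],[0,0,0,0,0,0],[0,0,0,0,0,0]]'; python3 - <<'E'
from h import *
to([.5315,.292,.092])
im=env.get_image("side");cv2.imwrite("pics/d11.png",cv2.resize(im["pixels"][130:280,130:330,::-1],None,fx=4,fy=4))
im=env.get_image("scene");cv2.imwrite("pics/s11.png",cv2.resize(im["pixels"][130:280,150:350,::-1],None,fx=4,fy=4))
E
```

```text
time_s: 13.7
ee_pos: [0.5305, 0.2931, 0.0955]
tool_rot: [0.26, -0.657, 0.658, -0.26]
contact_force: [0.5, -0.4, 0.4]
grip_width: 0.0642
t 13.7 p [0.5305 0.2931 0.0955] w 0.0642 F [ 0.5 -0.4  0.4] q [-1.23  0.75  1.03  1.82 -0.76  1.02 -0.71]
x [-0.73  -0.684 -0.   ] y [ 0.001 -0.    -1.   ] z [ 0.684 -0.73   0.001] jaw yaw -46.9
units [0.   0.12 0.05]
```

View pics/d11.png

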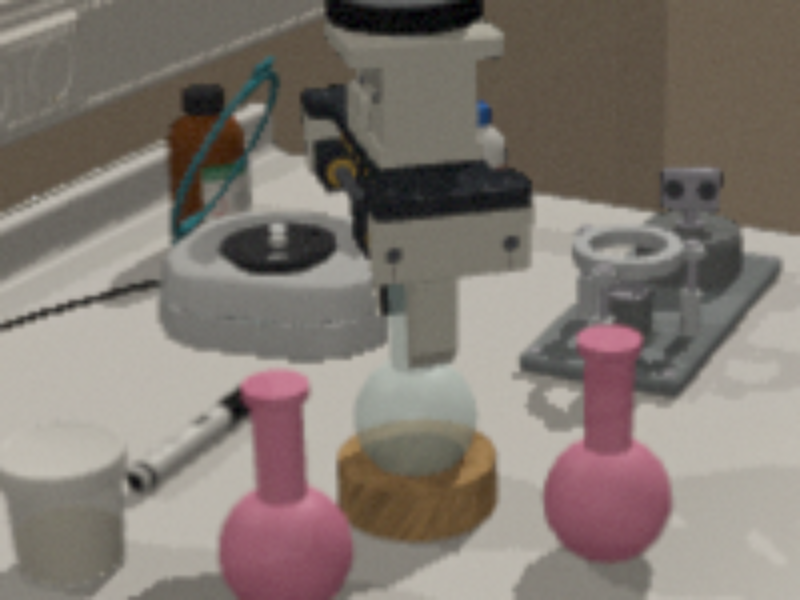

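View pics/s11.png

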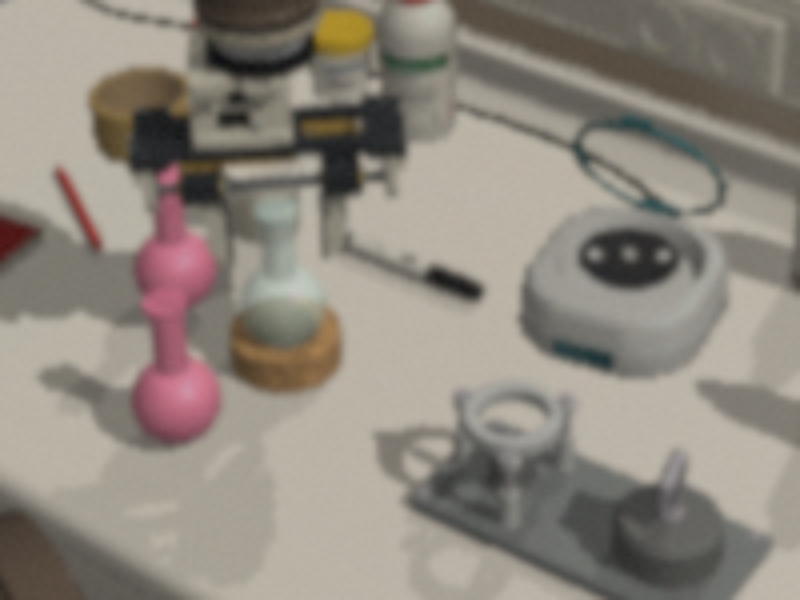

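```bash
python3 -m crank '[[0,0.1,0,0,0,0],[0,0,0,0,0,0],[0,0,0,0,0,0],[0,0,0,0,0,0],[0,0,0,0,0,0],[0,0,0,0,0,0]]' 0 45; python3 -c "
from h import *
show();print(obs()['wrist_torque'])"
```

```text
time_s: 14.4
ee_pos: [0.53, 0.294, 0.0918]
tool_rot: [0.26, -0.657, 0.657, -0.26]
contact_force: [0.6, -0.6, -0.1]
grip_width: 0.0291
t 14.4 p [0.53   0.294  0.0918] w 0.0291 F [ 0.6 -0.6 -0.1] q [-1.23  0.76  1.03  1.82 -0.76  1.02 -0.7 ]
x [-0.729 -0.685 -0.   ] y [ 0.  0. -1.] z [ 0.685 -0.729  0.   ] jaw yaw -46.8
[-0.09967999  0.06009426  0.03271703]
```

```bash
python3 -m crank '[[0,0,0,0,0,0],[0,0,0,0,0,0],[0,0,0,0,0,0]]'; python3 -c "
from h import *
show();print(obs()['wrist_torque'])"
```

```text
time_s: 14.7
ee_pos: [0.53, 0.294, 0.0918]
tool_rot: [0.26, -0.657, 0.657, -0.26]
contact_force: [0.6, -0.8, 1.5]
grip_width: 0.0291
t 14.7 p [0.53   0.294  0.0918] w 0.0291 F [ 0.6 -0.8  1.5] q [-1.23  0.76  1.03  1.82 -0.76  1.02 -0.7 ]
x [-0.729 -0.685 -0.   ] y [ 0.  0. -1.] z [ 0.685 -0.729  0.   ] jaw yaw -46.8
[-0.15090323  0.08568813 -0.01436656]
```

```bash
python3 - <<'E'
from h import *
im=env.get_image("side");cv2.imwrite("pics/d12.png",cv2.resize(im["pixels"][160:270,200:320,::-1],None,fx=5,fy=5,interpolation=2))
im=env.get_image("scene");cv2.imwrite("pics/s12.png",cv2.resize(im["pixels"][140:240,180:280,::-1],None,fx=6,fy=6,interpolation=2))
im=env.get_image("wrist");cv2.imwrite("pics/w12.png",im["pixels"][:,:,::-1])
E
```

```text
(no output)
```

View pics/d12.png

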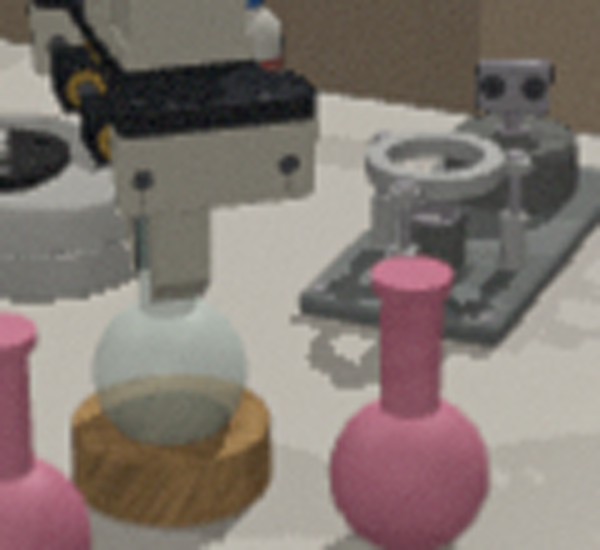

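View pics/s12.png

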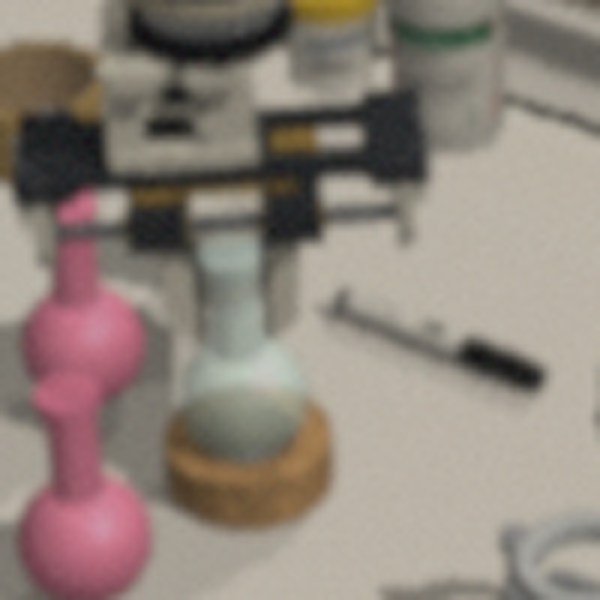

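View pics/w12.png

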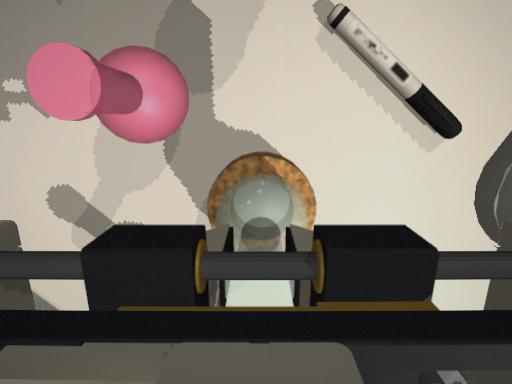

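```bash
python3 -m crank '[[0,0,0,0,0,0],[0,0,0,0,0,0],[0,0.22,0,0,0,0],[0,0,0,0,0,0]]' 0.5 ; python3 -m crank '[[0,0,0,0,0,0],[0,0,0,0,0,0],[0,0,0,0,0,0],[0,0,0,0,0,0],[0,0,0,0,0,0]]' 0 45; python3 -c "
from h import *
show();print(obs()['wrist_torque'])"
```

```text
time_s: 15.25
ee_pos: [0.5292, 0.294, 0.0841]
tool_rot: [-0.261, 0.657, -0.657, 0.26]
contact_force: [0.2, 0.9, 0.1]
grip_width: 0.0457
time_s: 15.75
ee_pos: [0.5303, 0.2936, 0.0852]
tool_rot: [0.26, -0.657, 0.658, -0.261]
contact_force: [1.8, -1.5, -1.1]
grip_width: 0.0249
t 15.75 p [0.5303 0.2936 0.0852] w 0.0249 F [ 1.8 -1.5 -1.1] q [-1.22  0.76  1.02  1.83 -0.77  1.01 -0.7 ]
x [-0.729 -0.685 -0.   ] y [ 0.001 -0.    -1.   ] z [ 0.685 -0.729  0.001] jaw yaw -46.8
[-0.51419241 -0.28691274  0.03968534]
```

```bash
python3 -m crank '[[0,0,0,0,0,0],[0,-0.5,0,0,0,0],[0,-0.8,0,0,0,0],[0,-0.8,0,0,0,0],[0,-0.8,0,0,0,0],[0,-0.5,0,0,0,0],[0,0,0,0,0,0]]'; python3 - <<'E'
from h import *
o,M=show();print(o['wrist_torque']);to([.511,.068,.19])
im=env.get_image("side");cv2.imwrite("pics/d13.png",cv2.resize(im["pixels"][120:270,180:380,::-1],None,fx=4,fy=4,interpolation=2))
E
```

```text
time_s: 16.45
ee_pos: [0.5308, 0.2945, 0.1895]
tool_rot: [-0.259, 0.658, -0.657, 0.262]
contact_force: [0.7, 0.6, -2.2]
grip_width: 0.0243
t 16.45 p [0.5308 0.2945 0.1895] w 0.0243 F [ 0.7  0.6 -2.2] q [-1.29  0.66  1.13  1.73 -0.64  1.18 -0.79]
x [-0.729 -0.685 -0.003] y [ 0.003  0.002 -1.   ] z [ 0.685 -0.729  0.   ] jaw yaw -46.8
[-0.09621296  0.11689965 -0.03658257]
t 16.45 p [0.5308 0.2945 0.1895] w 0.0243 F [ 0.7  0.6 -2.2] q [-1.29  0.66  1.13  1.73 -0.64  1.18 -0.79]
x [-0.729 -0.685 -0.003] y [ 0.003  0.002 -1.   ] z [ 0.685 -0.729  0.   ] jaw yaw -46.8
units [ 5.65 -0.04  5.05]
```

View pics/d13.png

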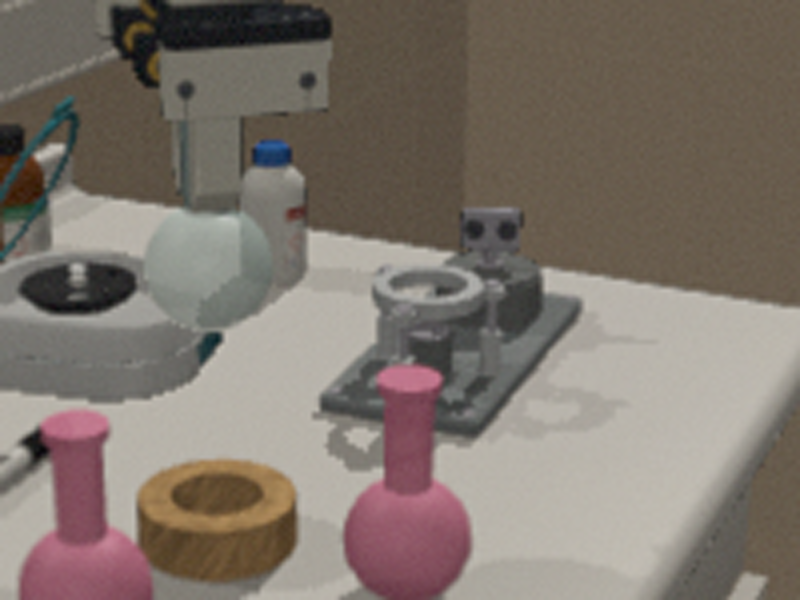

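```bash
python3 -m crank '[[0.7,0,0.63,0,0,0],[0.7,0,0.63,0,0,0],[0.7,0,0.63,0,0,0],[0.7,0,0.63,0,0,0],[0.7,0,0.63,0,0,0],[0.7,0,0.63,0,0,0],[0.7,0,0.63,0,0,0],[0.7,0,0.63,0,0,0],[0,0,0,0,0,0],[0,0,0,0,0,0]]'; python3 - <<'E'
from h import *
to([.511,.068,.14])
im=env.get_image("wrist");cv2.imwrite("pics/w14.png",im["pixels"][:,:,::-1])
S=env.get_image("scene");cv2.imwrite("pics/s14.png",cv2.resize(S["pixels"][160:310,210:370,::-1],None,fx=4,fy=4,interpolation=2))
D=env.get_image("side");cv2.imwrite("pics/d14.png",cv2.resize(D["pixels"][100:250,230:380,::-1],None,fx=4,fy=4,interpolation=2))
E
```

```text
time_s: 17.5
ee_pos: [0.5103, 0.0687, 0.1863]
tool_rot: [-0.26, 0.658, -0.657, 0.26]
contact_force: [0.3, 1.4, -2.1]
grip_width: 0.0244
t 17.5 p [0.5103 0.0687 0.1863] w 0.0244 F [ 0.3  1.4 -2.1] q [-1.05  0.5   1.18  1.95 -0.54  1.06 -0.46]
x [-0.73  -0.684  0.001] y [-0.002  0.    -1.   ] z [ 0.684 -0.73  -0.001] jaw yaw -46.9
units [-0.    1.54  0.03]
```

View pics/w14.png

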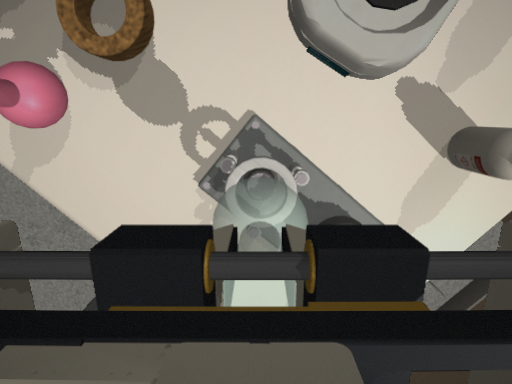

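View pics/s14.png

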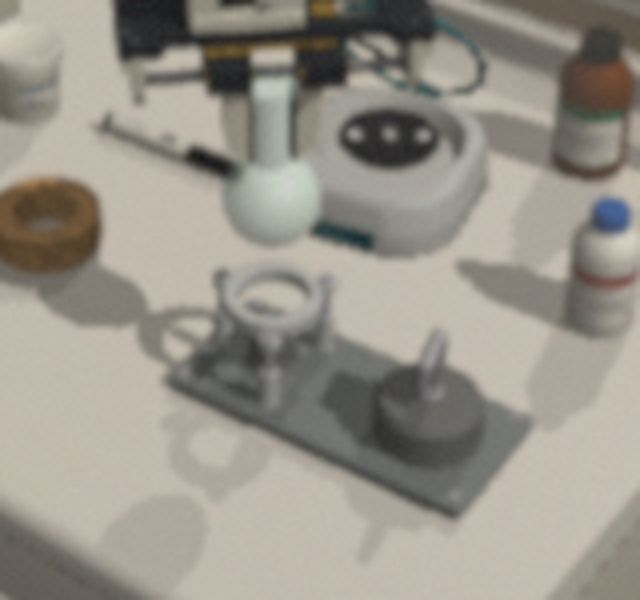

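View pics/d14.png

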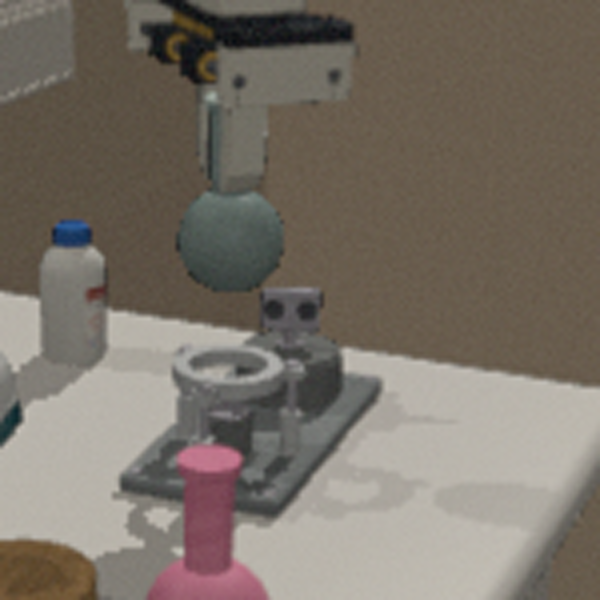

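```bash
python3 -m crank '[[0,0.6,0,0,0,0],[0,0.6,0,0,0,0],[0,0.4,0,0,0,0],[0,0.2,0,0,0,0],[0,0.1,0,0,0,0],[0,0,0,0,0,0]]'; python3 - <<'E'
from h import *
to([.511,.068,.11])
S=env.get_image("scene");cv2.imwrite("pics/s15.png",cv2.resize(S["pixels"][160:310,210:370,::-1],None,fx=4,fy=4,interpolation=2))
D=env.get_image("side");cv2.imwrite("pics/d15.png",cv2.resize(D["pixels"][100:250,230:380,::-1],None,fx=4,fy=4,interpolation=2))
E
```

```text
time_s: 18.25
ee_pos: [0.5112, 0.0688, 0.1302]
tool_rot: [0.26, -0.657, 0.657, -0.26]
contact_force: [-0.3, 0.8, -2.3]
grip_width: 0.0244
t 18.25 p [0.5112 0.0688 0.1302] w 0.0244 F [-0.3  0.8 -2.3] q [-0.98  0.57  1.09  2.01 -0.63  0.95 -0.38]
x [-0.729 -0.685  0.   ] y [ 0. -0. -1.] z [ 0.685 -0.729  0.   ] jaw yaw -46.8
units [0.02 0.67 0.02]
```

View pics/s15.png

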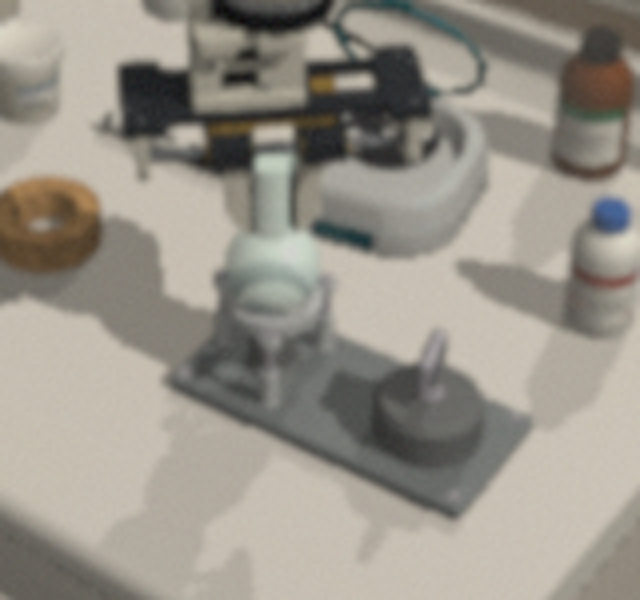

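View pics/d15.png

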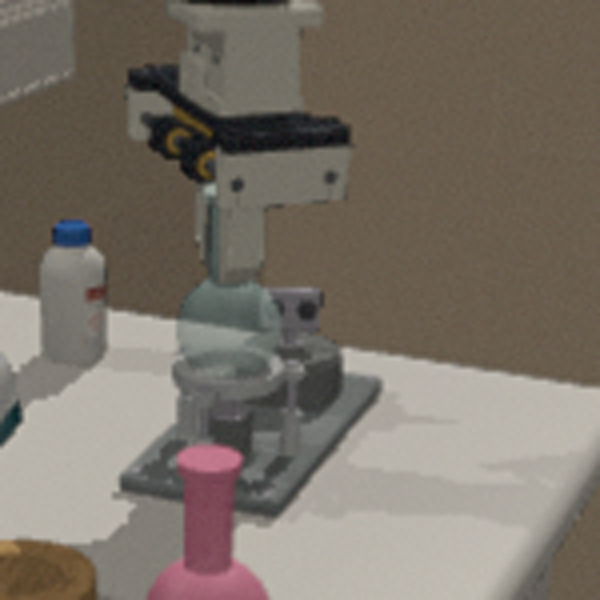

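Ball sits over/in the ring opening in both views. Press in steps, watching force.

```bash
for i in 1 2 3; do python3 -m crank '[[0,0.12,0,0,0,0],[0,0.12,0,0,0,0],[0,0,0,0,0,0]]' | grep -E 'ee_pos|force|width'; done; python3 -c "
from h import *
show()"
```

```text
ee_pos: [0.5115, 0.0686, 0.1232]
contact_force: [-1.1, -0.5, 5.8]
grip_width: 0.0245
ee_pos: [0.5116, 0.0686, 0.1161]
contact_force: [-1.8, -0.7, 9.7]
grip_width: 0.0244
ee_pos: [0.5125, 0.0686, 0.1098]
contact_force: [-2.5, 1.1, 17.0]
grip_width: 0.0248
t 19.25 p [0.5125 0.0686 0.1098] w 0.0248 F [-2.5  1.1 17. ] q [-0.96  0.59  1.05  2.03 -0.67  0.91 -0.35]
x [-0.729 -0.684 -0.003] y [ 0.003  0.001 -1.   ] z [ 0.684 -0.729  0.001] jaw yaw -46.8
```

```bash
python3 -m crank '[[0,0.06,0,0,0,0],[0,0,0,0,0,0],[0,0,0,0,0,0]]'; python3 - <<'E'
from h import *
show()
S=env.get_image("scene");cv2.imwrite("pics/s16.png",cv2.resize(S["pixels"][160:310,210:370,::-1],None,fx=4,fy=4,interpolation=2))
D=env.get_image("side");cv2.imwrite("pics/d16.png",cv2.resize(D["pixels"][100:250,230:380,::-1],None,fx=4,fy=4,interpolation=2))
E
```

```text
time_s: 19.55
ee_pos: [0.5138, 0.0689, 0.1095]
tool_rot: [-0.258, 0.658, -0.657, 0.262]
contact_force: [-4.9, 1.7, 33.4]
grip_width: 0.0243
t 19.55 p [0.5138 0.0689 0.1095] w 0.0243 F [-4.9  1.7 33.4] q [-0.95  0.59  1.05  2.03 -0.67  0.91 -0.35]
x [-0.729 -0.685 -0.006] y [ 0.005  0.002 -1.   ] z [ 0.685 -0.729  0.002] jaw yaw -46.8
```

View pics/d16.png

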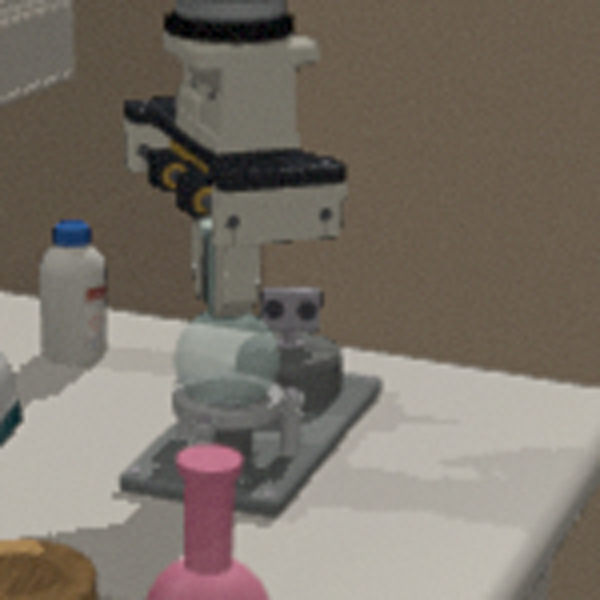

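View pics/s16.png

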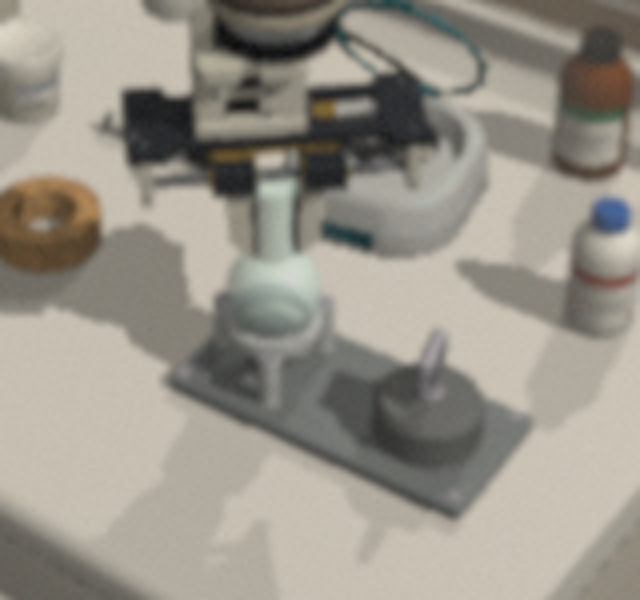

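```bash
python3 -m crank '[[0,-0.03,0,0,0,0],[0,0,0,0,0,0],[0,0,0,0,0,0],[0,0,0,0,0,0],[0,0,0,0,0,0]]'; python3 - <<'E'
from h import *
o,M=show();print(np.round(o['dq'],3))
E
```

```text
time_s: 20.15
ee_pos: [0.5129, 0.0688, 0.1097]
tool_rot: [-0.259, 0.658, -0.657, 0.262]
contact_force: [-4.4, 1.0, 25.5]
grip_width: 0.0243
t 20.15 p [0.5129 0.0688 0.1097] w 0.0243 F [-4.4  1.  25.5] q [-0.95  0.59  1.05  2.03 -0.67  0.91 -0.35]
x [-0.729 -0.685 -0.004] y [ 0.004  0.002 -1.   ] z [ 0.685 -0.729  0.001] jaw yaw -46.8
[-0.    -0.     0.    -0.002  0.002 -0.     0.002]
```

```bash
python3 - <<'E'
from h import *
D=env.get_image("side");S=env.get_image("scene")
for n,im,off in(("side",D,(230,100)),("scene",S,(210,160))):
  for z in(.074,.055): print(n,z,((proj(im,[.511,.068,z])[0]-off)*4).round(1), ((proj(im,[.511,.068,z])[0])).round(1))
for n in("side","scene"):
  for r in env.regions_of(n,"sprung_ring")[:1]: print(n,r["p"],np.round(r["extent"],1))
E
```

```text
side 0.074 [225.1 358.3] [286.3 189.6]
side 0.055 [224.7 387.4] [286.2 196.9]
scene 0.074 [270.5 290.2] [277.6 232.6]
scene 0.055 [270.4 312.2] [277.6 238.1]
side 0.63 [291.  201.9  33.6  14.3]
scene 0.58 [278.4 245.4  30.   16.5]
```

```bash
python3 -c "
from workcell import env
print(env.close_job())
o=env.get_obs();print(o['time_s'],o['ee_pos'],o['contact_force'],o['grip_width'])"
```

```text
the job is handed in; nothing more can be done
None
the job is handed in; nothing more can be done
```

I wound the timer key to its stop. I then took the flask out of the cork ring and pressed it down in the sprung ring onto the contact plate. The job was handed in at 20.2 s with the fingers still holding the flask there; `close_job` gave no verdict.

- **Key:** I turned it clockwise in one grip. At the stop the torque rose to about 0.9 N m. Afterwards a wrist picture put it at about 2.84 of 2.9 rad, read by eye to within a few degrees.
- **Flask:** The first close stopped at 29 mm, probably because the pads caught the lip. I opened, lowered 7 mm and gripped again at about 24 mm, the width of the neck.
- **Pressing:** In the last check the arm was at rest and pushing with about 28 N, more than the springs' 13 N. Pushing harder raised the force but the tool hardly moved, so the flask was on the plate. By the tool height its bottom was at 43.7 mm, against 44 mm for the plate. The ring looks lowered by roughly the full 19 mm in the side picture, though I did not measure that exactly.
- **Disagreement:** The first wrist picture put the dock about 7 mm off in y. I placed the ring from the key's position in the grip, and the scene and side pictures together and a later wrist picture agreed to about 3 mm.
- **Bystanders:** The cup, bottle and marker looked unmoved in the pictures, but I did not measure them at the end.

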